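Face the vial's code to the reader, then snap its cap on and keep it pressed

ROBOT

A 6-joint arm with a two-finger parallel gripper is mounted at the origin on a cart in front of the work surface, level with it; the furniture and walls round the work are solid. World frame = base frame: x ahead of the robot, y to its left, z up, the work surface at z = 0. Lengths are in m, angles in degrees, forces in N, time in s.
With the tool pointing down it reaches from about 0.325 to 1 m from the base axis. Payload 5.1 kg.
Tool frame: the origin (TCP) lies between the finger pads; the fingertips stand 19 mm ahead of it and the grasp point (between the pads) is the TCP; x points along the fingers, y is the direction in which the jaws open and shut, and the axes are right-handed (so a half turn about x gives the same grasp; the last joint's range is limited). The gripper opens to 85 mm and grips with 20 to 120 N. Pads are 22 mm wide; open, the fingers measure 114 mm over their backs; the gripper's body (76 mm by 85 mm) begins 54 mm behind the grasp point. The pads swing forward as they close: fully open they stand 13 mm farther back than shut.
Start: joints at [65.34, 7.093, 94.555, -0, 78.352, -4.733], TCP at [0.222, 0.611, 0.25] pointing down, gripper open.
Joint ranges: [-149.61, 149.61], [-58.7, 133.49], [1.44, 155.28], [-77.14, 257.14], [18.33, 153.61], [-166.67, 166.67]. Speed limits (degrees/s): [147.25, 147.25, 180, 180, 180, 180].

INTERFACE

Orientations are given as a 3x3 rotation matrix whose columns are the frame's x, y, z axes.
In Python, from cell import env gives the robot as it stands. The module is installed in compiled form; this text tells all that it offers.
- The arm moves only by the shell command python3 -m pendant 'ROWS' [FORCE]. ROWS is JSON, a list of rows, each an object of numbers: "gripper": the opening in per cent of the stroke, from 0 (shut) to 100 (fully open); "dx", "dy", "dz": the shift along the tool's x, y, z scaled (see below); "twist": the turn about the tool's x scaled (see below). In form: [{"gripper": .., "dx": .., "dy": .., "dz": .., "twist": ..}, ...]. A call has exactly 5 rows; each row is the pose to reach, as a shift and turn from the pose commanded when the call began, along the tool's axes at that moment, turning the shorter way round; what a row does not reach only later rows make up. The controller multiplies each number of a shift by 0.3 m and each number of a turn by 2 pi rad. A row lasts 1/8 s, in which the tool goes at most 62.5 mm and 10.7 degrees, less where a joint would pass 70% of its speed; a pose out of reach is approached as far as the arm can. A call with a number of a shift or a turn outside -1 to 1 is refused whole. A call with a gripper value outside its range is refused whole. The fingers move at their own pace and stop on an object; FORCE is the grip in N (left out, the last holds). Time passes only in rows, so rows that repeat a pose let the fingers close, or fill a call up. It gives the time, the measured TCP pose, the force and the opening at its end, in the units of the state.
- env.get_obs(): the state, without advancing time (a new reading comes with each control period).
- env.grab_frame(name): name is "scene" or "top"; returns a dict with "pixels" (384x512x3 uint8, red, green, blue), "fx", "fy", "cx", "cy" (pixels), "dist_coeffs" ([k1, k2, p1, p2, k3] as OpenCV has them; the pictures are not rectified), "xyz" and "rotation" of the camera in the world. Camera axes: x right, y down, z forward; pixel columns grow to the right and rows downward; lengths in m; the calibration is good to about 2 mm. A picture is of the moment at which its call begins. There is no depth.
- env.hand_in(): hands the job in, once; it reports no verdict.
Trained networks look in a picture, given as the dict that the camera call returned (one of the last four; its "shot" number tells which), for a name from the list of things; names that differ only in an ending like _2 or _b are one class to them, and where a whole thing is asked for, a point or a joint stands for the part that bears it (a point fixed in the world has none). Each returns a list of dicts, best first, with "conf" (0 to 1); they miss things now and then, are a little off and sometimes report something else, mostly with a low value. They report only what shows in the picture. A call takes as long as a camera call. They do not tell look-alikes from the thing itself.
- env.outline_of(picture, thing): "region" (384x512 bool, what is visible of it).
- env.spot_point(picture, thing): "at" ([x, y, z] in m, in the coordinates of the camera as it stood for that picture, good to about 4 mm: a listed point, or the origin of a listed thing).
The state is a dict: "time": time; "joints": joint angles; "qd": joint speeds; "joint_efforts": joint torques, N m; "position": TCP position; "ee_rot": TCP orientation; "contact_force": force on the tool from outside, world axes, zero at the start; "ft_torque": the same for the moment, N m; "finger_gap": finger opening in m.
Only numpy, scipy, OpenCV 4.12 (cv2) and the standard library are available. Lean on these libraries where they do the work, as an engineer would, in place of code of your own. Each camera call takes 0.05 s, during which the arm holds its last target.

TASK

Turn the amber vial in the code reader until the square code on its label squarely faces the reader's scanner window. Then press the blue snap cap onto the vial's neck until it clicks fully home, and go on pressing straight down on it after the click, so that the sprung platform under the vial stays pressed well down: finish like that, still holding the cap down, with the label still facing the window. Leave the beaker, the steel moulds and the forceps where they are, and press firmly but without ramming.

Things in the scene. Friction and masses are not known exactly. Their poses are not given: they have to be found in the camera images.
- neck_top (a point): centre of the top end of the vial's white neck, 105 mm above the bench while the platform is up; z up along the vial's axis, x from the axis toward the middle of the label. Neck: 19 mm diameter, 19 mm high above the shoulder, tapered to 12 mm over its top 4 mm, with three spring-loaded snap beads that stand out to 26 mm diameter, their centres 9 mm below the top
- vial_center (a point): point on the axis of the amber vial, half-way up, 46 mm below the neck's top: grip here for turning; axes as neck_top. Body 30 mm diameter, bare from 18 mm below this point (top edge of the platform's 39 mm cup) to the shoulder 22 mm above it. Label with a black square code, and a small white index tab above it on the shoulder. It only turns; it cannot be lifted out
- scanner_window (a point): middle of the dark window with a red bar, on the inner face of the white scanner block (42 mm deep, 60 mm wide, top 86 mm above the bench). 66 mm from the vial's axis; x points level away from the vial, into the block. Block and vial stand on one fixed grey base plate 164 x 90 mm, 20 mm high. Elsewhere: the white bath left of the cap is tall; fingertips 0.45 m up pass clear over it
- vial_turn (a joint): turn of the vial about its upright axis, rad: 0 when the label's middle faces the scanner window squarely; positive is counter-clockwise seen from above. Starts between -1.5 and -0.6, so it must be turned counter-clockwise. Stays where it is left (friction about 0.025 N m)
- platform (a joint): how far the round sprung platform under the vial is pressed down, m: 0 up, 0.006 at its bottom stop. It begins to yield at about 3 N and takes about 2.5 N more for each millimetre; the vial sinks with it
- cap_center (a point): centre of the loose blue snap cap, half-way up its 40 mm height, z up. It stands mouth down on the bench: ribbed skirt 36 mm diameter, 20 mm high, flat top, and on that a round grip knob 20 mm diameter, 20 mm high. Mass about 25 g. Fully home on the vial, this point is 4 mm above the neck's top
- beaker: small beaker, 52 mm wide, 65 mm high, origin under its centre; a bystander
- moulds: stack of steel moulds, 30 x 39 x 22 mm, origin under its centre; a bystander
- forceps: curved steel forceps lying flat, 126 mm long along its y axis, 11 mm high; a bystander
- cap_mouth (a point): centre of the cap's open lower rim. Inner lip 22 mm diameter, 3 mm high; ceiling 16 mm above the rim. Set on the neck, the lip first rests on the snap beads with the rim 5.5 mm below the neck's top; about 8 to 17 N of push forces it over them in the next 3.5 mm (the platform yields meanwhile), then the force drops (the click); fully home the rim is 16 mm below the neck's top
Not all that is in view belongs to the job. Of the things that look like the part that bears cap_center, the middle-sized one is meant.

How it is judged:
By the outcome, as a careful person would: the job done as asked, in the order asked, and still so for the second after the job is handed in, while the arm keeps its last pose, push and grip.
It also fails if it takes over 58 s, if anything falls off the work surface, if the arm or the gripper's body presses on something with over 40 N, if the wrist force passes 120 N, or if a joint passes its speed limit or range.

## Working session

There is one attempt and no reset: what is moved stays moved. The work goes in short steps, Python scripts to look and compute and a shell command to move; the robot and the scene stay as the last step left them, time stands still between calls to the robot, and variables do not carry over. Pictures are saved under pics/ and viewed, and the job is handed in when it is done.

```bash
mkdir -p pics; cat > h.py <<'E'
import numpy as np, cv2
from cell import env
def K(f): return np.array([[f['fx'],0,f['cx']],[0,f['fy'],f['cy']],[0,0,1]])
def save(f,n,crop=None,s=1):
    im=f['pixels'][:,:,::-1]
    if crop: x0,y0,x1,y1=crop; im=im[y0:y1,x0:x1]
    im=cv2.resize(im,None,fx=s,fy=s,interpolation=cv2.INTER_CUBIC); cv2.imwrite('pics/'+n,im)
def w(f,p): return np.array(f['rotation'])@np.array(p)+np.array(f['xyz'])
def px(f,P):
    R=np.array(f['rotation']);t=-R.T@np.array(f['xyz'])
    return cv2.projectPoints(np.array(P,float).reshape(-1,1,3),cv2.Rodrigues(R.T)[0],t,K(f),np.array(f['dist_coeffs']))[0].reshape(-1,2)
def onz(f,uv,z):
    n=cv2.undistortPoints(np.array([[uv]],float),K(f),np.array(f['dist_coeffs']))[0,0]
    d=np.array(f['rotation'])@np.array([n[0],n[1],1]);o=np.array(f['xyz'])
    return o+d*(z-o[2])/d[2]
E
python3 - <<'E'
from h import *
for n in ['scene','top']:
    f=env.grab_frame(n); save(f,n+'0.png',s=1.5)
    print(n,f['xyz'],np.round(f['rotation'],2).tolist())
    for t in ['neck_top','vial_center','scanner_window','cap_center','cap_mouth','beaker','moulds','forceps']:
        for d in env.spot_point(f,t)[:4]:
            P=w(f,d['at']); print(t,round(d['conf'],2),P.round(3),px(f,P).round(0))
print(env.get_obs())
E
```

```text
scene [ 0.06914317 -0.47185674  0.61441378] [[0.62, -0.49, 0.61], [-0.78, -0.37, 0.5], [-0.02, -0.79, -0.61]]
neck_top 0.89 [ 0.576 -0.16   0.113] [[304. 220.]]
neck_top 0.41 [ 0.553 -0.217  0.055] [[325. 270.]]
neck_top 0.18 [ 0.786  0.057 -0.004] [[273. 173.]]
vial_center 0.87 [ 0.574 -0.151  0.069] [[298. 239.]]
scanner_window 0.86 [ 0.554 -0.219  0.055] [[326. 270.]]
cap_center 0.96 [0.5   0.083 0.019] [[171. 229.]]
cap_center 0.62 [0.423 0.118 0.031] [[124. 238.]]
cap_center 0.52 [0.532 0.149 0.013] [[159. 209.]]
cap_mouth 0.96 [ 0.498  0.083 -0.002] [[171. 237.]]
cap_mouth 0.87 [0.422 0.124 0.   ] [[125. 250.]]
cap_mouth 0.53 [0.533 0.15  0.   ] [[160. 214.]]
beaker 0.92 [ 0.782  0.058 -0.004] [[272. 174.]]
moulds 0.6 [ 0.684  0.139 -0.001] [[215. 181.]]
moulds 0.52 [ 0.573 -0.154  0.067] [[299. 240.]]
forceps 0.74 [ 0.399 -0.152 -0.001] [[232. 336.]]
forceps 0.5 [ 0.502  0.078 -0.   ] [[174. 237.]]
top [ 0.52681359 -0.02250929  0.9274629 ] [[-0.02, -1.0, 0.08], [-1.0, 0.02, -0.01], [0.01, -0.08, -1.0]]
neck_top 0.53 [ 0.578 -0.151  0.107] [[307. 203.]]
vial_center 0.71 [ 0.569
[... 766 characters left out ...]
35042712e-04,
        7.83521287e+01, -4.73472356e+00]), 'qd': array([ 0.02944853,  0.04833275, -0.00881803, -0.01273161, -0.01494833,
       -0.06271237]), 'joint_efforts': array([-1.62185625e-03, -4.23602521e+01, -3.65756536e+01, -2.03307100e-04,
        5.61808520e-04,  8.61199112e-06]), 'position': array([0.22156753, 0.61104375, 0.25032014]), 'ee_rot': array([[ 7.97230546e-06,  3.40804242e-01,  9.40134282e-01],
       [-2.09428867e-05,  9.40134282e-01, -3.40804242e-01],
       [-1.00000000e+00, -1.69721302e-05,  1.46324623e-05]]), 'contact_force': array([-0.50508148, -1.0293494 ,  0.48700738]), 'ft_torque': array([-0.03299254, -0.02707498, -0.00415876]), 'finger_gap': 0.0851855690391701}
```

View pics/scene0.png

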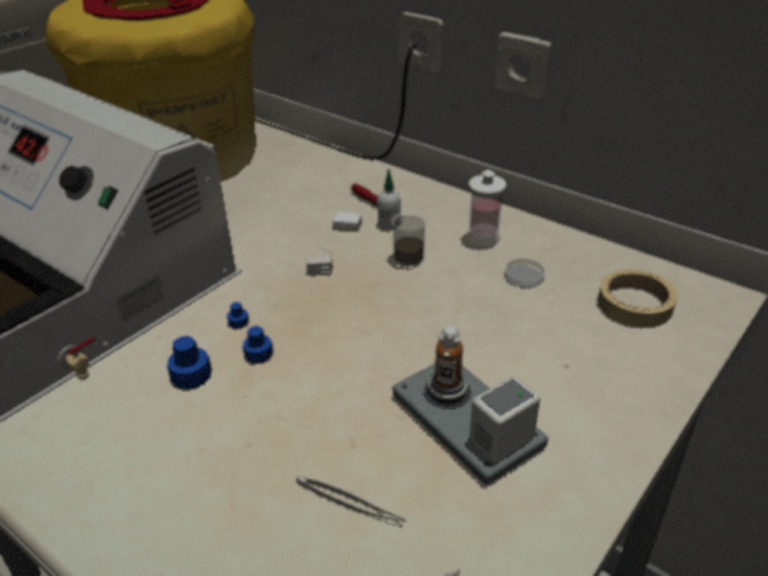

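View pics/top0.png

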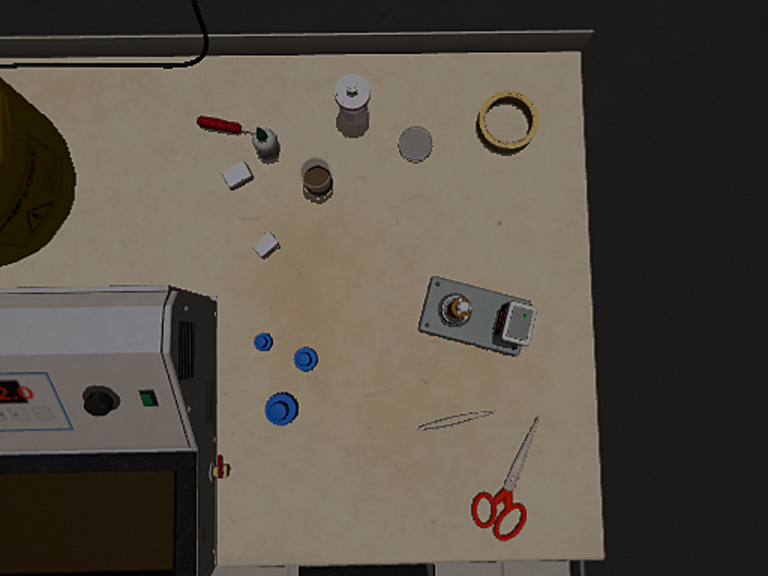

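Three blue look-alikes, in scene pixels: (125,243) large, (171,232) medium, (159,210) small. The middle-sized one at (171,232) is meant, at about (0.502, 0.080). I'll confirm with enlarged crops and measure sizes.

```bash
python3 - <<'E'
from h import *
f=env.grab_frame('scene'); g=env.grab_frame('top')
a=cv2.resize(f['pixels'][195:265,95:195],None,fx=4,fy=4,interpolation=cv2.INTER_CUBIC)
b=cv2.resize(g['pixels'][215:285,160:260],None,fx=4,fy=4,interpolation=cv2.INTER_CUBIC)
c=cv2.resize(f['pixels'][210:320,255:370],None,fx=3.478,fy=3.478,interpolation=cv2.INTER_CUBIC)
d=cv2.resize(g['pixels'][180:240,275:362],None,fx=4.6,fy=4.6,interpolation=cv2.INTER_CUBIC)
im=np.zeros((700,800,3),np.uint8)
for i,(x,y) in zip((a,b,c,d),((0,0),(400,0),(0,300),(400,300))):
    i=i[:min(i.shape[0],700-y),:400]; im[y:y+i.shape[0],x:x+i.shape[1]]=i
im=cv2.resize(im,(685,600)); cv2.imwrite('pics/c0.png',im[:,:,::-1])
for n,P in dict(A=[.502,.08,.02],B=[.424,.117,.025],C=[.53,.149,.013]).items():
  print(n,px(f,P),px(g,P))
# blue blobs sizes, top
hsv=cv2.cvtColor(g['pixels'],cv2.COLOR_RGB2HSV)
m=cv2.inRange(hsv,(105,120,40),(125,255,255))
n,l,s,ce=cv2.connectedComponentsWithStats(m)
for i in range(1,n):
    if s[i,4]>30:
        x,y=s[i,0]+s[i,2]/2,s[i,1]+s[i,3]/2
        P=onz(g,[s[i,0],y],.01);Q=onz(g,[s[i,0]+s[i,2],y],.01)
        print(s[i],'width',np.linalg.norm(P-Q).round(3),((P+Q)/2).round(4))
for n,fr in (('scene',f),('top',g)):
  for t in ['neck_top','vial_center','scanner_window','cap_center','cap_mouth']:
    d=env.spot_point(fr,t)
    for k in d[:2]: print(n,t,round(k['conf'],2),w(fr,k['at']).round(4))
E
```

```text
A [[172.33433559 228.15313243]] [[203.49616644 239.48785101]]
B [[125.92148166 240.7237349 ]] [[187.46949693 273.85178679]]
C [[158.64972419 209.48851375]] [[174.45808828 228.01248636]]
[169 222  12  12  98] width 0.028 [0.53   0.1483 0.01  ]
[196 232  16  15 180] width 0.038 [0.5017 0.0799 0.01  ]
[177 262  22  22 335] width 0.052 [0.4242 0.1181 0.01  ]
scene neck_top 0.65 [ 0.5755 -0.1583  0.1118]
scene vial_center 0.85 [ 0.5755 -0.1521  0.0669]
scene scanner_window 0.71 [ 0.5551 -0.2182  0.0547]
scene scanner_window 0.55 [ 0.7834  0.0571 -0.0032]
scene cap_center 0.84 [0.4971 0.0821 0.0181]
scene cap_center 0.78 [0.4228 0.1217 0.029 ]
scene cap_mouth 0.77 [0.4219 0.1226 0.0036]
scene cap_mouth 0.62 [ 0.4993  0.0813 -0.001 ]
top neck_top 0.54 [ 0.578  -0.1508  0.1084]
top vial_center 0.72 [ 0.5699 -0.1553  0.0627]
top scanner_window 0.7 [ 0.5582 -0.2174  0.0552]
top cap_center 0.87 [0.4298 0.1183 0.0273]
top cap_center 0.6 [0.5288 0.1486 0.0156]
top cap_mouth 0.69 [ 5.302e-01  1.486e-01 -5.000e-04]
top cap_mouth 0.56 [0.4274 0.1157 0.0028]
```

View pics/c0.png

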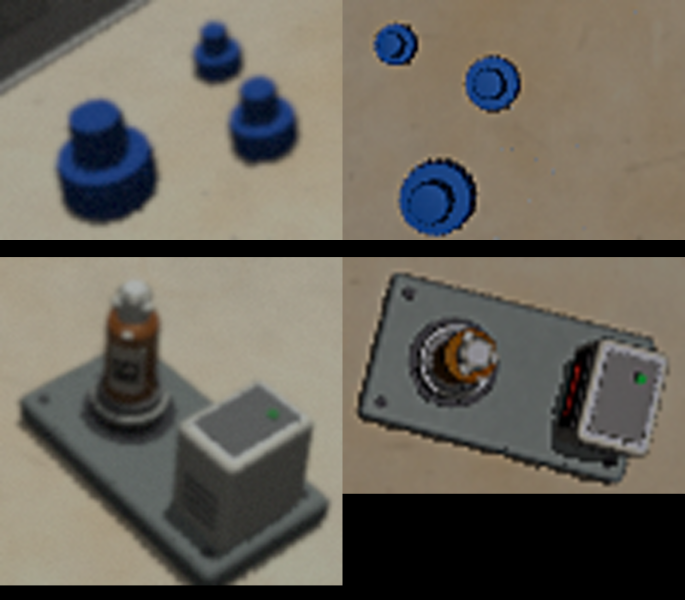

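The middle-sized blob measures 38 mm (36 expected), against 28 and 52 mm for the others. So the cap is the one at scene (171,232), world (0.502, 0.080). Next I'll refine the vial axis, the window direction and the label angle.

```bash
python3 - <<'E'
from h import *
F=[];G=[]
f=env.grab_frame('scene'); g=env.grab_frame('top')
save(f,'v1.png',(275,208,335,268),10); save(g,'v2.png',(277,180,362,240),9)
for t in ['vial_center','scanner_window','neck_top']:
  for n,fr in (('s',f),('t',g)):
    o=env.outline_of(fr,t)
    for k in o[:2]:
        ys,xs=np.nonzero(k['region']); print(n,t,round(k['conf'],2),len(xs),xs.min(),xs.max(),ys.min(),ys.max(),xs.mean().round(1),ys.mean().round(1))
E
```

```text
s vial_center 0.87 651 290 308 218 258 299.1 239.4
t vial_center 0.57 195 298 314 198 212 305.8 205.2
s scanner_window 0.78 5246 262 364 218 321 315.5 274.6
t scanner_window 0.68 2778 279 357 184 236 317.7 210.5
s neck_top 0.58 669 290 308 217 258 299.2 239.0
t neck_top 0.7 196 297 313 198 212 305.3 205.4
```

View pics/v1.png

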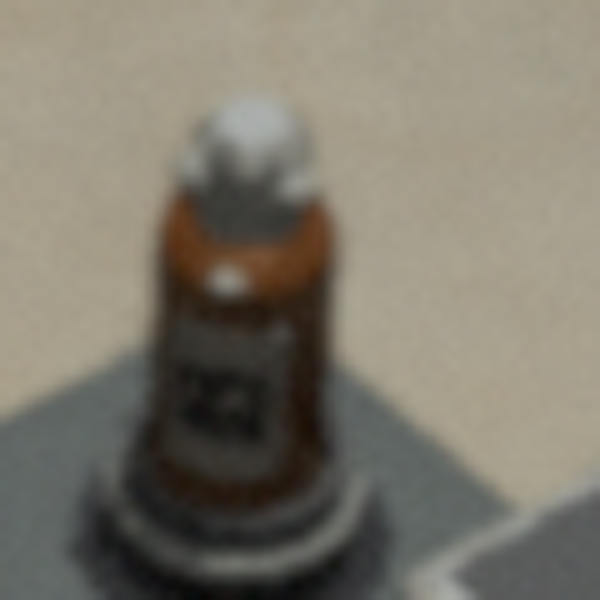

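View pics/v2.png

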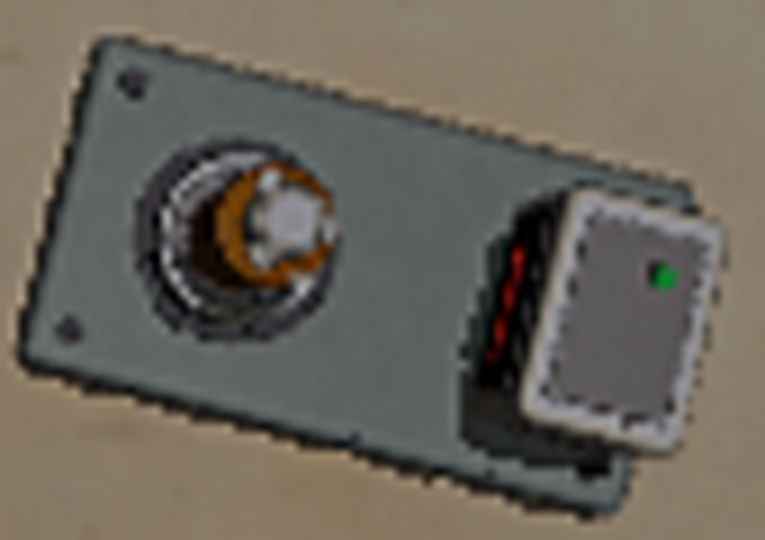

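Crop v1 shows the neck top at scene (300,220), the index tab at (298,236) and the code centre at (297,248). Crop v2 shows the plate corners, the red bar, and the tab at the shoulder's lower right, top (310,212).

```bash
python3 - <<'E'
from h import *
from scipy.optimize import least_squares
f=env.grab_frame('scene'); g=env.grab_frame('top')
U=lambda x,y,x0,y0,s:(x0+(x+.5)/s-.5,y0+(y+.5)/s-.5)
c=[onz(g,U(x,y,277,180,9),.02)[:2] for x,y in((97,40),(20,365),(605,518),(690,185))]
c=np.array(c);print(c.round(4)); 
for i in range(4): d=c[(i+1)%4]-c[i];print(np.linalg.norm(d).round(4),np.degrees(np.arctan2(d[1],d[0])).round(1))
d1=c[2]-c[1]; d2=c[3]-c[0]; print('center',c.mean(0))
print('neck top',onz(g,U(292,212,277,180,9),.105),onz(f,U(253,125,275,208,10),.105))
print('cup',onz(g,U(235,240,277,180,9),.03))
# block top centre
b=[onz(g,U(x,y,277,180,9),.086)[:2] for x,y in((578,185),(525,415),(672,455),(722,225))]
b=np.array(b);print('block',b.round(4),b.mean(0))
for i in range(4): d=b[(i+1)%4]-b[i];print(np.linalg.norm(d).round(4),np.degrees(np.arctan2(d[1],d[0])).round(1))
E
```

```text
[[ 0.6291 -0.1195]
 [ 0.544  -0.0972]
 [ 0.5015 -0.2488]
 [ 0.5881 -0.2744]]
0.0879 165.3
0.1575 -105.7
0.0903 -16.5
0.1603 75.2
center [ 0.56568466 -0.18497631]
neck top [ 0.57758199 -0.15576747  0.105     ] [ 0.5798003 -0.1498479  0.105    ]
cup [ 0.57520022 -0.15290242  0.03      ]
block [[ 0.5841 -0.2288]
 [ 0.5285 -0.2138]
 [ 0.5182 -0.2491]
 [ 0.5737 -0.2635]] [ 0.55114657 -0.23882675]
0.0576 165.0
0.0368 -106.3
0.0574 -14.5
0.0363 73.4
```

```bash
python3 - <<'E'
from h import *
f=env.grab_frame('scene'); g=env.grab_frame('top')
U=lambda x,y,x0,y0,s:np.array((x0+(x+.5)/s-.5,y0+(y+.5)/s-.5))
print('tab top z.082',onz(g,U(300,290,277,180,9),.082),'tab scene',onz(f,U(228,280,275,208,10),.082))
A=np.array([.576,-.1535])
for th in range(-180,-129,5):
    t=np.radians(th);d=np.array([np.cos(t),np.sin(t)])
    tab=np.r_[A+.012*d,.083];code=np.r_[A+.015*d,.059]
    ax1=np.r_[A,.059]
    q=px(f,[tab,code,ax1]); 
    print(th,((q-[275,208]+.5)*10).round(0).tolist(),((px(g,tab)-[277,180]+.5)*9).round(0))
q=px(f,[np.r_[A,.105],np.r_[A,.081]]);print(((q-[275,208]+.5)*10).round(0))
q=px(g,[np.r_[A,.105],np.r_[A,.02]]);print(((q-[277,180]+.5)*9).round(0))
E
```

```text
tab top z.082 [ 0.5599052  -0.16086649  0.082     ] tab scene [ 0.56800566 -0.15401745  0.082     ]
-180 [[212.0, 288.0], [197.0, 406.0], [248.0, 356.0]] [[270. 274.]]
-175 [[218.0, 290.0], [204.0, 409.0], [248.0, 356.0]] [[275. 274.]]
-170 [[223.0, 292.0], [211.0, 412.0], [248.0, 356.0]] [[279. 273.]]
-165 [[229.0, 294.0], [218.0, 414.0], [248.0, 356.0]] [[283. 272.]]
-160 [[236.0, 296.0], [226.0, 416.0], [248.0, 356.0]] [[287. 271.]]
-155 [[242.0, 297.0], [234.0, 417.0], [248.0, 356.0]] [[291. 269.]]
-150 [[248.0, 298.0], [241.0, 418.0], [248.0, 356.0]] [[295. 267.]]
-145 [[255.0, 298.0], [249.0, 419.0], [248.0, 356.0]] [[298. 265.]]
-140 [[261.0, 298.0], [257.0, 419.0], [248.0, 356.0]] [[302. 262.]]
-135 [[268.0, 298.0], [265.0, 418.0], [248.0, 356.0]] [[305. 259.]]
-130 [[274.0, 297.0], [273.0, 417.0], [248.0, 356.0]] [[308. 256.]]
[[259. 147.]
 [253. 258.]]
[[283. 219.]
 [232. 240.]]
```

Axis ≈ (0.576, −0.154), window bearing ≈ −105.5°, label bearing ≈ −160°, so the vial needs about 54° counter-clockwise (−0.95 rad, within the stated range). First, up and over the bath.

```bash
python3 -m pendant '[{"gripper":100,"dx":-0.2,"dy":0,"dz":0,"twist":0},{"gripper":100,"dx":-0.4,"dy":0,"dz":0,"twist":0},{"gripper":100,"dx":-0.6,"dy":0,"dz":0,"twist":0},{"gripper":70,"dx":-0.77,"dy":0,"dz":0,"twist":0},{"gripper":70,"dx":-0.77,"dy":0,"dz":0,"twist":0}]' 40
python3 -m pendant '[{"gripper":70,"dx":0,"dy":-0.13,"dz":0.13,"twist":0},{"gripper":70,"dx":0,"dy":-0.26,"dz":0.26,"twist":0},{"gripper":70,"dx":0,"dy":-0.4,"dz":0.4,"twist":0},{"gripper":70,"dx":0,"dy":-0.53,"dz":0.53,"twist":0},{"gripper":70,"dx":0,"dy":-0.665,"dz":0.66,"twist":0}]'
python3 -m pendant '[{"gripper":70,"dx":0,"dy":-0.13,"dz":0.13,"twist":0},{"gripper":70,"dx":0,"dy":-0.26,"dz":0.26,"twist":0},{"gripper":70,"dx":0,"dy":-0.4,"dz":0.4,"twist":0},{"gripper":70,"dx":0,"dy":-0.53,"dz":0.53,"twist":0},{"gripper":70,"dx":0,"dy":-0.665,"dz":0.66,"twist":0}]'
python3 -m pendant '[{"gripper":70,"dx":0,"dy":-0.13,"dz":0.13,"twist":0.03},{"gripper":70,"dx":0,"dy":-0.26,"dz":0.26,"twist":0.06},{"gripper":70,"dx":0,"dy":-0.4,"dz":0.4,"twist":0.09},{"gripper":70,"dx":0,"dy":-0.53,"dz":0.53,"twist":0.115},{"gripper":70,"dx":0,"dy":-0.665,"dz":0.66,"twist":0.14}]'
```

```text
time: 2.72
position: [0.2218, 0.6117, 0.4886]
ee_rot: [[0.005, 0.341, 0.94], [0.01, 0.94, -0.341], [-1.0, 0.011, 0.001]]
contact_force: [-0.5, -0.0, 0.8]
finger_gap: 0.0599
time: 3.35
position: [0.34, 0.3543, 0.4797]
ee_rot: [[-0.001, 0.341, 0.94], [-0.001, 0.94, -0.341], [-1.0, -0.002, -0.001]]
contact_force: [-0.0, 0.1, -0.2]
finger_gap: 0.0599
time: 3.98
position: [0.4581, 0.0992, 0.4799]
ee_rot: [[-0.002, 0.341, 0.94], [-0.0, 0.94, -0.341], [-1.0, -0.001, -0.001]]
contact_force: [0.7, 0.8, -1.2]
finger_gap: 0.0598
time: 4.6
position: [0.5764, -0.1558, 0.4797]
ee_rot: [[-0.002, 0.943, 0.332], [0.001, 0.332, -0.943], [-1.0, -0.001, -0.001]]
contact_force: [0.8, 0.8, -0.1]
finger_gap: 0.0599
```

```bash
python3 -m pendant '[{"gripper":70,"dx":0.2,"dy":0,"dz":0,"twist":0},{"gripper":70,"dx":0.4,"dy":0,"dz":0,"twist":0},{"gripper":70,"dx":0.6,"dy":0,"dz":0,"twist":0},{"gripper":70,"dx":0.8,"dy":0,"dz":0,"twist":0},{"gripper":70,"dx":0.97,"dy":0,"dz":0,"twist":0}]'
python3 - <<'E'
from h import *
f=env.grab_frame('scene'); g=env.grab_frame('top')
a=cv2.resize(f['pixels'][150:270,235:355],(400,400),interpolation=cv2.INTER_CUBIC)
b=cv2.resize(g['pixels'][160:260,260:360],(400,400),interpolation=cv2.INTER_CUBIC)
cv2.imwrite('pics/d1.png',np.hstack([a,b])[:,:,::-1])
E
```

```text
time: 5.22
position: [0.5743, -0.1535, 0.1861]
ee_rot: [[-0.004, 0.942, 0.337], [0.001, 0.337, -0.942], [-1.0, -0.003, -0.002]]
contact_force: [0.3, -1.5, 0.5]
finger_gap: 0.0597
```

View pics/d1.png

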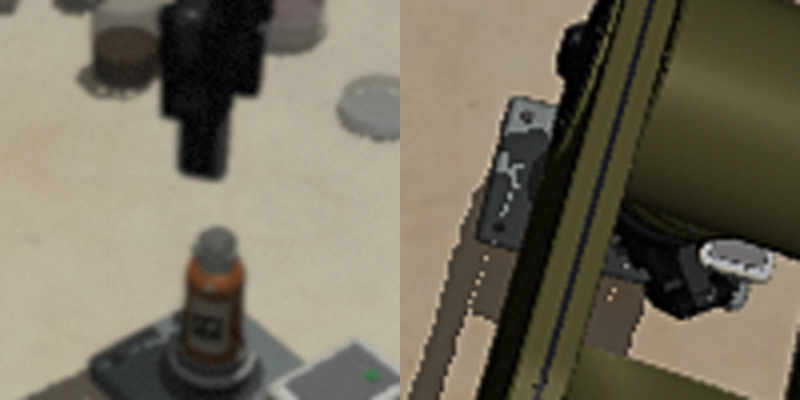

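```bash
python3 -m pendant '[{"gripper":70,"dx":0.1,"dy":0,"dz":0,"twist":0},{"gripper":70,"dx":0.2,"dy":0,"dz":0,"twist":0},{"gripper":70,"dx":0.3,"dy":0,"dz":0,"twist":0},{"gripper":70,"dx":0.4,"dy":0,"dz":0,"twist":0},{"gripper":70,"dx":0.4,"dy":0,"dz":0,"twist":0}]'
python3 -m pendant '[{"gripper":50,"dx":0,"dy":0,"dz":0,"twist":0},{"gripper":40,"dx":0,"dy":0,"dz":0,"twist":0},{"gripper":25,"dx":0,"dy":0,"dz":0,"twist":0},{"gripper":20,"dx":0,"dy":0,"dz":0,"twist":0},{"gripper":20,"dx":0,"dy":0,"dz":0,"twist":0}]' 25
```

```text
time: 5.95
position: [0.575, -0.1537, 0.0694]
ee_rot: [[-0.003, 0.942, 0.337], [0.001, 0.337, -0.942], [-1.0, -0.003, -0.002]]
contact_force: [-0.0, -0.5, 0.5]
finger_gap: 0.0595
time: 6.58
position: [0.5758, -0.1552, 0.0723]
ee_rot: [[-0.001, 0.941, 0.337], [-0.002, 0.337, -0.941], [-1.0, -0.001, 0.002]]
contact_force: [-6.8, -3.3, 5.7]
finger_gap: 0.0294
```

```bash
python3 -m pendant '[{"gripper":45,"dx":0,"dy":0,"dz":0,"twist":0},{"gripper":45,"dx":-0.01,"dy":-0.007,"dz":0,"twist":0},{"gripper":20,"dx":-0.01,"dy":-0.007,"dz":0,"twist":0},{"gripper":20,"dx":-0.01,"dy":-0.007,"dz":0,"twist":0},{"gripper":20,"dx":-0.01,"dy":-0.007,"dz":0,"twist":0}]' 25
```

```text
time: 7.2
position: [0.5748, -0.1548, 0.0741]
ee_rot: [[0.002, 0.942, 0.337], [-0.0, 0.337, -0.942], [-1.0, 0.001, 0.001]]
contact_force: [1.2, 1.3, 3.6]
finger_gap: 0.0295
```

```bash
python3 -m pendant '[{"gripper":20,"dx":0,"dy":0,"dz":0,"twist":-0.02},{"gripper":20,"dx":0,"dy":0,"dz":0,"twist":-0.04},{"gripper":20,"dx":0,"dy":0,"dz":0,"twist":-0.06},{"gripper":20,"dx":0,"dy":0,"dz":0,"twist":-0.08},{"gripper":20,"dx":0,"dy":0,"dz":0,"twist":-0.1}]' 25
python3 -m pendant '[{"gripper":20,"dx":0,"dy":0,"dz":0,"twist":-0.02},{"gripper":20,"dx":0,"dy":0,"dz":0,"twist":-0.04},{"gripper":20,"dx":0,"dy":0,"dz":0,"twist":-0.05},{"gripper":20,"dx":0,"dy":0,"dz":0,"twist":-0.05},{"gripper":20,"dx":0,"dy":0,"dz":0,"twist":-0.05}]' 25
python3 - <<'E'
from h import *
f=env.grab_frame('scene'); save(f,'e1.png',(255,190,355,270),8)
E
```

```text
time: 7.82
position: [0.5749, -0.1547, 0.074]
ee_rot: [[0.002, 0.561, 0.828], [-0.0, 0.828, -0.561], [-1.0, 0.001, 0.002]]
contact_force: [1.8, 1.8, 4.2]
finger_gap: 0.0293
time: 8.45
position: [0.5749, -0.1547, 0.0739]
ee_rot: [[0.002, 0.282, 0.959], [-0.0, 0.959, -0.282], [-1.0, 0.0, 0.002]]
contact_force: [3.2, 2.2, 4.2]
finger_gap: 0.0295
```

View pics/e1.png

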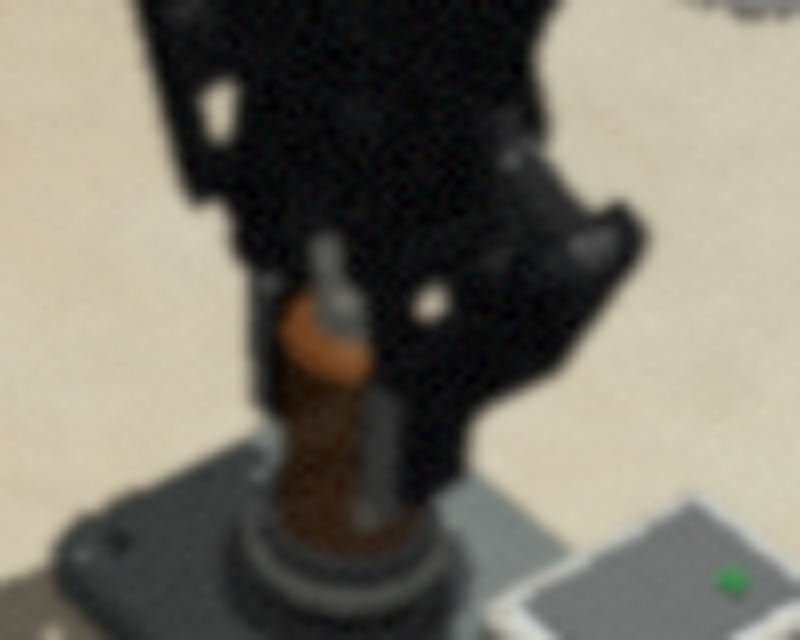

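```bash
python3 -m pendant '[{"gripper":60,"dx":0,"dy":0,"dz":0,"twist":0},{"gripper":60,"dx":0,"dy":0,"dz":0,"twist":0},{"gripper":60,"dx":-0.15,"dy":0,"dz":0,"twist":0},{"gripper":60,"dx":-0.35,"dy":0,"dz":0,"twist":0},{"gripper":60,"dx":-0.5,"dy":0,"dz":0,"twist":0}]'
python3 -m pendant '[{"gripper":60,"dx":0,"dy":0.13,"dz":-0.09,"twist":0.03},{"gripper":60,"dx":0,"dy":0.27,"dz":-0.18,"twist":0.06},{"gripper":60,"dx":0,"dy":0.41,"dz":-0.27,"twist":0.09},{"gripper":60,"dx":0,"dy":0.55,"dz":-0.36,"twist":0.12},{"gripper":60,"dx":0,"dy":0.683,"dz":-0.454,"twist":0.15}]'
python3 - <<'E'
from h import *
f=env.grab_frame('scene'); g=env.grab_frame('top')
save(f,'v3.png',(275,208,335,268),10); save(g,'v4.png',(277,180,362,240),9); save(g,'t4.png',s=1.5)
print(onz(f,(157,180),0),onz(f,(0,280),0))
E
```

```text
time: 9.12
position: [0.5737, -0.155, 0.225]
ee_rot: [[-0.0, 0.281, 0.96], [-0.001, 0.96, -0.281], [-1.0, -0.001, -0.0]]
contact_force: [0.1, -1.1, 0.2]
finger_gap: 0.0513
time: 9.75
position: [0.4998, 0.0806, 0.2223]
ee_rot: [[-0.002, 0.941, 0.339], [-0.001, 0.339, -0.941], [-1.0, -0.002, -0.0]]
contact_force: [-0.6, -1.0, -0.2]
finger_gap: 0.0514
[0.60853928 0.24202452 0.        ] [0.24600003 0.23526075 0.        ]
```

View pics/v3.png

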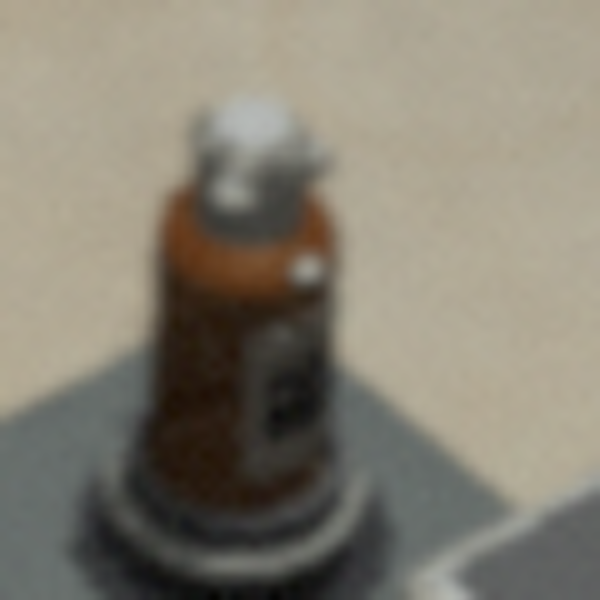

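View pics/v4.png

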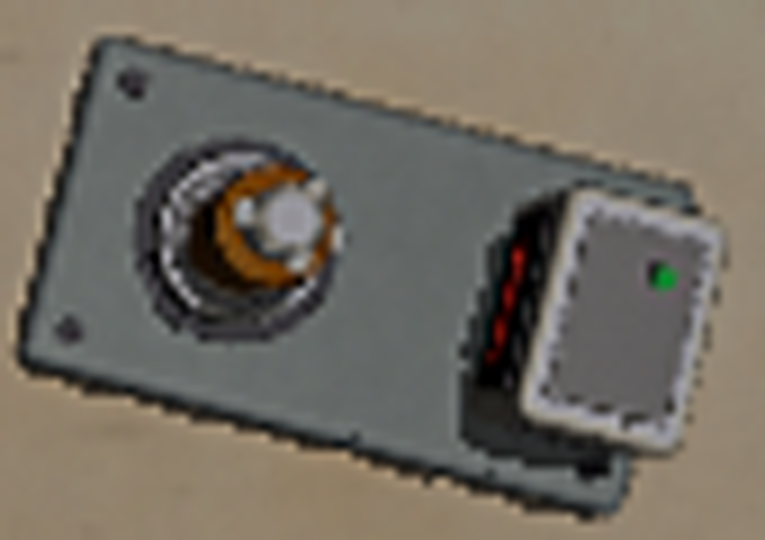

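View pics/t4.png

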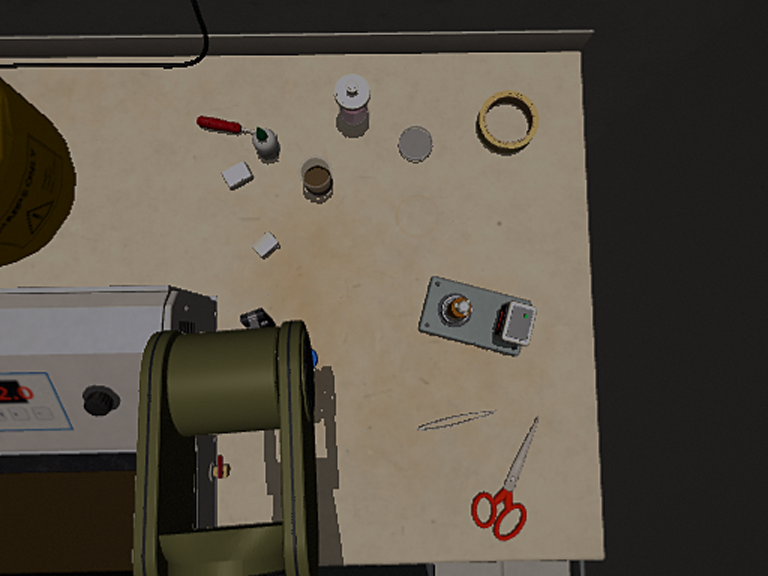

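The turn worked: the tab is now at scene crop (308,270) and top crop (338,237). Tab and code both give a label bearing within about 2° of the window. Now the cap.

```bash
python3 -m pendant '[{"gripper":55,"dx":0.15,"dy":0.003,"dz":0.003,"twist":0},{"gripper":55,"dx":0.3,"dy":0.005,"dz":0.005,"twist":0},{"gripper":55,"dx":0.45,"dy":0.005,"dz":0.005,"twist":0},{"gripper":55,"dx":0.53,"dy":0.005,"dz":0.005,"twist":0},{"gripper":55,"dx":0.53,"dy":0.005,"dz":0.005,"twist":0}]' 40
python3 - <<'E'
from h import *
f=env.grab_frame('scene'); save(f,'g1.png',(125,185,205,245),9)
print(env.get_obs()['position'],env.get_obs()['contact_force'])
E
```

```text
time: 10.48
position: [0.5007, 0.0777, 0.0613]
ee_rot: [[-0.007, 0.938, 0.345], [-0.001, 0.345, -0.938], [-1.0, -0.007, -0.002]]
contact_force: [0.3, -0.3, 1.2]
finger_gap: 0.0469
[0.50235089 0.07787659 0.06334575] [ 0.11793368 -0.17313024  0.79706491]
```

View pics/g1.png

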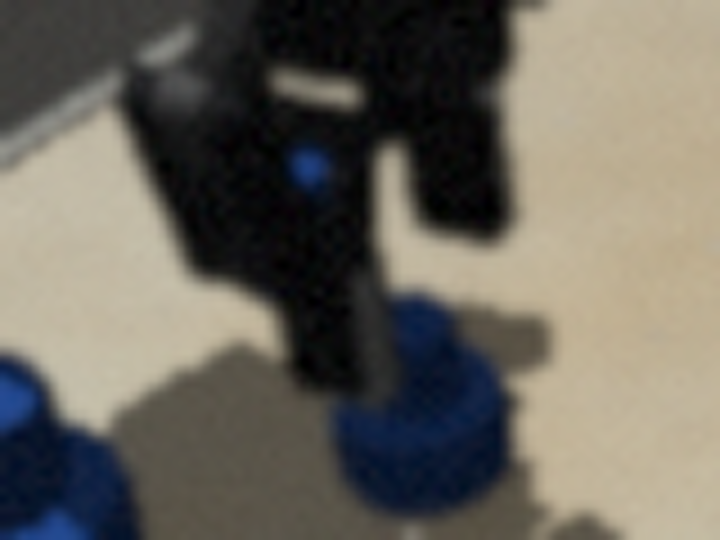

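```bash
python3 -m pendant '[{"gripper":50,"dx":0.03,"dy":0,"dz":-0.006,"twist":0},{"gripper":50,"dx":0.06,"dy":0,"dz":-0.006,"twist":0},{"gripper":50,"dx":0.062,"dy":0,"dz":-0.006,"twist":0},{"gripper":50,"dx":0.062,"dy":0,"dz":-0.006,"twist":0},{"gripper":35,"dx":0.062,"dy":0,"dz":-0.006,"twist":0}]' 40
python3 -m pendant '[{"gripper":20,"dx":0,"dy":0,"dz":0,"twist":0},{"gripper":8,"dx":0,"dy":0,"dz":0,"twist":0},{"gripper":8,"dx":0,"dy":0,"dz":0,"twist":0},{"gripper":8,"dx":0,"dy":0,"dz":0,"twist":0},{"gripper":8,"dx":0,"dy":0,"dz":0,"twist":0}]' 40
```

```text
time: 11.15
position: [0.5028, 0.0803, 0.0461]
ee_rot: [[0.001, 0.939, 0.345], [0.0, 0.345, -0.939], [-1.0, 0.001, 0.0]]
contact_force: [-0.2, -0.3, -1.0]
finger_gap: 0.0302
time: 11.78
position: [0.5029, 0.0803, 0.0462]
ee_rot: [[0.001, 0.939, 0.345], [0.0, 0.345, -0.939], [-1.0, 0.001, 0.0]]
contact_force: [-1.0, 0.9, 4.5]
finger_gap: 0.0179
```

Gap reads 17.9 mm where 20 is expected, so the grip may be too near the knob's top edge. I'll regrip 4 mm lower.

```bash
python3 -m pendant '[{"gripper":45,"dx":0,"dy":0,"dz":0,"twist":0},{"gripper":45,"dx":0.014,"dy":0,"dz":0,"twist":0},{"gripper":45,"dx":0.014,"dy":0,"dz":0,"twist":0},{"gripper":10,"dx":0.014,"dy":0,"dz":0,"twist":0},{"gripper":10,"dx":0.014,"dy":0,"dz":0,"twist":0}]' 40
python3 -m pendant '[{"gripper":8,"dx":0,"dy":0,"dz":0,"twist":0},{"gripper":8,"dx":0,"dy":0,"dz":0,"twist":0},{"gripper":8,"dx":0,"dy":0,"dz":0,"twist":0},{"gripper":8,"dx":-0.05,"dy":0,"dz":0,"twist":0},{"gripper":8,"dx":-0.1,"dy":0,"dz":0,"twist":0}]' 40
python3 - <<'E'
from h import *
f=env.grab_frame('scene'); save(f,'g2.png',(125,165,205,245),7)
print(env.get_obs()['position'],env.get_obs()['contact_force'],env.get_obs()['finger_gap'])
E
```

```text
time: 12.4
position: [0.5026, 0.0803, 0.0416]
ee_rot: [[0.0, 0.939, 0.345], [0.0, 0.345, -0.939], [-1.0, 0.0, 0.0]]
contact_force: [0.2, 0.2, 0.0]
finger_gap: 0.018
time: 13.02
position: [0.5028, 0.0803, 0.0728]
ee_rot: [[0.001, 0.939, 0.345], [0.0, 0.345, -0.939], [-1.0, 0.001, 0.0]]
contact_force: [-0.1, 0.5, -0.1]
finger_gap: 0.018
[0.50451204 0.08042892 0.0753282 ] [ 0.24808758 -0.09017135  0.84911558] 0.018226590301892085
```

View pics/g2.png

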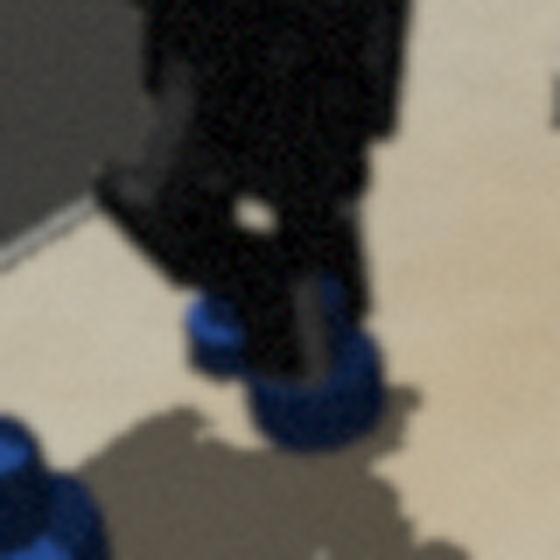

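Lifted. Now up and over the vial.

```bash
python3 -m pendant '[{"gripper":8,"dx":-0.1,"dy":0,"dz":0,"twist":0},{"gripper":8,"dx":-0.25,"dy":0,"dz":0,"twist":0},{"gripper":8,"dx":-0.38,"dy":0,"dz":0,"twist":0},{"gripper":8,"dx":-0.38,"dy":-0.005,"dz":0.1,"twist":0},{"gripper":8,"dx":-0.38,"dy":-0.012,"dz":0.218,"twist":0}]' 60
python3 -m pendant '[{"gripper":8,"dx":0,"dy":-0.008,"dz":0.15,"twist":0},{"gripper":8,"dx":0,"dy":-0.016,"dz":0.3,"twist":0},{"gripper":8,"dx":0,"dy":-0.024,"dz":0.45,"twist":0},{"gripper":8,"dx":0,"dy":-0.032,"dz":0.6,"twist":0},{"gripper":8,"dx":0,"dy":-0.032,"dz":0.6,"twist":0}]' 60
python3 - <<'E'
from h import *
f=env.grab_frame('scene'); save(f,'h1.png',(255,170,355,270),6)
o=env.get_obs();print(o['position'],o['contact_force'],o['finger_gap'])
E
```

```text
time: 13.7
position: [0.5225, 0.0174, 0.1877]
ee_rot: [[0.004, 0.938, 0.347], [-0.0, 0.347, -0.938], [-1.0, 0.003, 0.001]]
contact_force: [-0.7, -0.4, -1.2]
finger_gap: 0.0178
time: 14.32
position: [0.5755, -0.1572, 0.1865]
ee_rot: [[0.002, 0.94, 0.342], [-0.001, 0.342, -0.94], [-1.0, 0.001, 0.001]]
contact_force: [-0.7, 0.5, -0.2]
finger_gap: 0.0179
[ 0.57508652 -0.15571263  0.18624952] [-0.21687323  0.75415047 -0.27961393] 0.017669380453704645
```

View pics/h1.png

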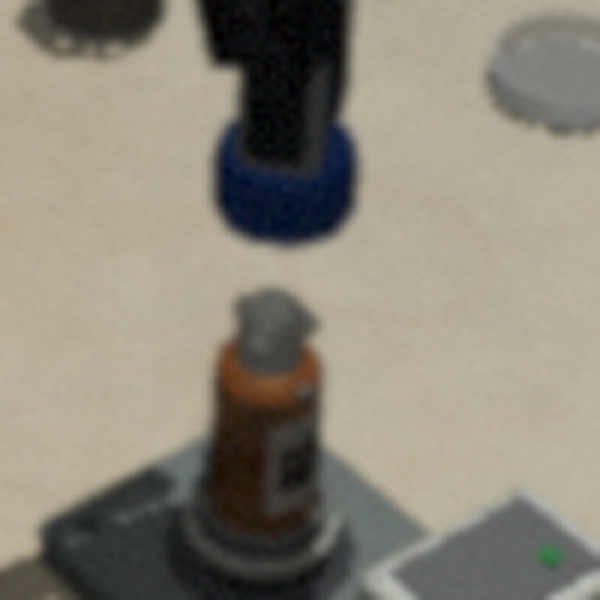

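```bash
python3 - <<'E'
from h import *
f=env.grab_frame('scene'); g=env.grab_frame('top')
for P in ([.575,-.1547,.1546],[.5751,-.1557,.1546],[.575,-.1547,.098],[.575,-.1547,.07]): print((px(f,P)-[255,170]+.5)*6)
hsv=cv2.cvtColor(f['pixels'],cv2.COLOR_RGB2HSV)
m=cv2.inRange(hsv,(105,120,30),(125,255,255));m[:, :270]=0;m[:,340:]=0
ys,xs=np.nonzero(m);print((xs.min()+.5-255)*6,(xs.max()+.5-255)*6,(ys.min()-170)*6,(ys.max()-170)*6,len(xs))
E
```

```text
[[284.82949296 173.42009667]]
[[288.28080393 174.66101356]]
[[276.01429944 339.32249136]]
[[271.96887851 416.1647878 ]]
219.0 339.0 126 234 230
```

Cap matches the projected axis to about 1 mm. Lower it to just above the beads, then press in small steps.

```bash
python3 -m pendant '[{"gripper":8,"dx":0.05,"dy":0,"dz":-0.003,"twist":0},{"gripper":8,"dx":0.09,"dy":0,"dz":-0.003,"twist":0},{"gripper":8,"dx":0.12,"dy":0,"dz":-0.003,"twist":0},{"gripper":8,"dx":0.135,"dy":0,"dz":-0.003,"twist":0},{"gripper":8,"dx":0.135,"dy":0,"dz":-0.003,"twist":0}]' 80
python3 -m pendant '[{"gripper":8,"dx":0.005,"dy":0,"dz":0,"twist":0},{"gripper":8,"dx":0.01,"dy":0,"dz":0,"twist":0},{"gripper":8,"dx":0.015,"dy":0,"dz":0,"twist":0},{"gripper":8,"dx":0.02,"dy":0,"dz":0,"twist":0},{"gripper":8,"dx":0.02,"dy":0,"dz":0,"twist":0}]' 80
```

```text
time: 15.1
position: [0.5753, -0.1543, 0.1461]
ee_rot: [[0.002, 0.938, 0.345], [-0.001, 0.345, -0.938], [-1.0, 0.001, 0.002]]
contact_force: [-0.2, -1.7, 5.2]
finger_gap: 0.017
time: 15.72
position: [0.5742, -0.1537, 0.1382]
ee_rot: [[-0.001, 0.939, 0.345], [0.0, 0.345, -0.939], [-1.0, -0.001, -0.0]]
contact_force: [1.9, -1.6, -0.5]
finger_gap: 0.0172
```

```bash
python3 - <<'E'
from h import *
f=env.grab_frame('scene'); save(f,'i1.png',(270,190,340,260),8)
o=env.get_obs();print(o['position'],o['contact_force'],o['finger_gap'])
E
```

```text
[ 0.57413394 -0.15366379  0.13810034] [ 2.05336079 -1.18222148 -1.14605881] 0.01707720148829808
```

View pics/i1.png

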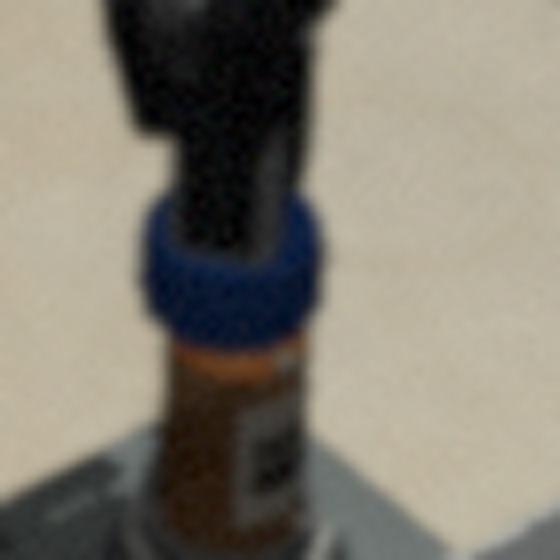

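Cap is centred on the neck, rim just above the shoulder. I'll keep pressing in small steps.

```bash
python3 -m pendant '[{"gripper":8,"dx":0.004,"dy":0,"dz":0,"twist":0},{"gripper":8,"dx":0.008,"dy":0,"dz":0,"twist":0},{"gripper":8,"dx":0.01,"dy":0,"dz":0,"twist":0},{"gripper":8,"dx":0.01,"dy":0,"dz":0,"twist":0},{"gripper":8,"dx":0.01,"dy":0,"dz":0,"twist":0}]' 80
python3 -m pendant '[{"gripper":8,"dx":0.004,"dy":0,"dz":0,"twist":0},{"gripper":8,"dx":0.008,"dy":0,"dz":0,"twist":0},{"gripper":8,"dx":0.01,"dy":0,"dz":0,"twist":0},{"gripper":8,"dx":0.01,"dy":0,"dz":0,"twist":0},{"gripper":8,"dx":0.01,"dy":0,"dz":0,"twist":0}]' 80
```

```text
time: 16.4
position: [0.5746, -0.1538, 0.1365]
ee_rot: [[0.0, 0.939, 0.345], [-0.0, 0.345, -0.939], [-1.0, 0.0, 0.0]]
contact_force: [-1.7, -0.8, 4.6]
finger_gap: 0.017
time: 17.02
position: [0.575, -0.1539, 0.1346]
ee_rot: [[0.001, 0.939, 0.345], [-0.001, 0.345, -0.939], [-1.0, 0.001, 0.001]]
contact_force: [-2.6, -0.1, 9.5]
finger_gap: 0.0166
```

```bash
python3 -m pendant '[{"gripper":8,"dx":0.003,"dy":0,"dz":0,"twist":0},{"gripper":8,"dx":0.006,"dy":0,"dz":0,"twist":0},{"gripper":8,"dx":0.01,"dy":0,"dz":0,"twist":0},{"gripper":8,"dx":0.01,"dy":0,"dz":0,"twist":0},{"gripper":8,"dx":0.01,"dy":0,"dz":0,"twist":0}]' 80
python3 -m pendant '[{"gripper":8,"dx":0.003,"dy":0,"dz":0,"twist":0},{"gripper":8,"dx":0.006,"dy":0,"dz":0,"twist":0},{"gripper":8,"dx":0.01,"dy":0,"dz":0,"twist":0},{"gripper":8,"dx":0.01,"dy":0,"dz":0,"twist":0},{"gripper":8,"dx":0.01,"dy":0,"dz":0,"twist":0}]' 80
```

```text
time: 17.65
position: [0.5753, -0.1541, 0.1328]
ee_rot: [[0.002, 0.939, 0.345], [-0.001, 0.345, -0.939], [-1.0, 0.001, 0.001]]
contact_force: [-4.0, -0.3, 13.8]
finger_gap: 0.0173
time: 18.27
position: [0.5758, -0.1543, 0.1312]
ee_rot: [[0.003, 0.938, 0.345], [-0.001, 0.345, -0.938], [-1.0, 0.002, 0.002]]
contact_force: [-5.7, 0.1, 19.2]
finger_gap: 0.0169
```

```bash
python3 - <<'E'
from h import *
f=env.grab_frame('scene'); save(f,'j1.png',(270,190,340,260),8)
o=env.get_obs();print(o['position'],o['contact_force'],o['ft_torque'],o['finger_gap'])
A=np.array([.575,-.1545]);d=np.array([.07,-.47])-A;d/=np.linalg.norm(d)
for z in (.075,.08,.085,.09,.095,.1): print(z,((px(f,[np.r_[A+.018*d,z],np.r_[A+.018*d,z+.02]])-[270,190]+.5)*8).round(0).tolist())
for n,z,r in (('shoulder',.081,.015),('cup',.041,.0195),('shoulder-6',.075,.015),('cup-6',.035,.0195)): print(n,((px(f,np.r_[A+r*d,z])-[270,190]+.5)*8).round(0))
E
```

```text
[ 0.57579528 -0.15425449  0.13121737] [-5.65165286  0.71190628 18.54828595] [0.16422545 1.09755247 0.01828441] 0.017213755892646898
0.075 [[239.0, 436.0], [243.0, 363.0]]
0.08 [[240.0, 418.0], [244.0, 344.0]]
0.085 [[241.0, 400.0], [245.0, 325.0]]
0.09 [[242.0, 381.0], [246.0, 306.0]]
0.095 [[243.0, 363.0], [247.0, 286.0]]
0.1 [[244.0, 344.0], [248.0, 267.0]]
shoulder [[241. 404.]]
cup [[233. 562.]]
shoulder-6 [[240. 426.]]
cup-6 [[232. 582.]]
```

View pics/j1.png

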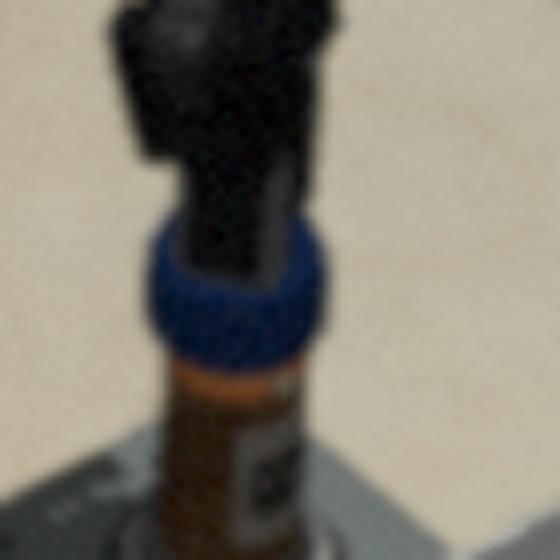

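```bash
python3 - <<'E'
from h import *
from scipy.optimize import brentq
f=env.grab_frame('scene')
def rimz(A,row,r=.018):
    A=np.array(A);d=np.array([.07,-.47])-A;d/=np.linalg.norm(d)
    return brentq(lambda z:px(f,np.r_[A+r*d,z])[0,1]-row,-.05,.3)
R=lambda y,y0,s:y0+(y+.5)/s-.5
# bench: c0 crop bottom of medium cap skirt row162/.857/4+195
print('bench rim',rimz([.502,.08],R(162/.857,195,4)))
print('g2',rimz([.503,.0804],R(450,165,7)),'tcp .0753/.076')
print('h1',rimz([.575,-.156],R(240,170,6)),'tcp .1862')
print('i1',rimz([.574,-.154],R(352,190,8)),'tcp .138')
print('j1',rimz([.5755,-.154],R(374,190,8)),'tcp .1312')
# vial references in v1/v3: orange/brown boundary row 292
print('shoulder',rimz([.575,-.1545],R(292,208,10),.015))
E
```

```text
bench rim 0.0013661492208088307
g2 0.03264763491637069 tcp .0753/.076
h1 0.14748766112184816 tcp .1862
i1 0.09811885233825784 tcp .138
j1 0.09116141991003444 tcp .1312
shoulder 0.08814423355536911
```

The travel since contact matches the platform spring alone (2.5 N/mm up to its stop near 18 N), which suggests the click came during the earlier lowering. To make sure, I'll press a little harder: a cap still on the beads would drop several mm, a seated one won't move.

```bash
python3 -m pendant '[{"gripper":8,"dx":0.002,"dy":-0.002,"dz":0,"twist":0},{"gripper":8,"dx":0.004,"dy":-0.003,"dz":0,"twist":0},{"gripper":8,"dx":0.006,"dy":-0.004,"dz":0,"twist":0},{"gripper":8,"dx":0.006,"dy":-0.004,"dz":0,"twist":0},{"gripper":8,"dx":0.006,"dy":-0.004,"dz":0,"twist":0}]' 80
python3 - <<'E'
from h import *
f=env.grab_frame('scene'); save(f,'k1.png',(280,215,330,265),12)
E
```

```text
time: 19.0
position: [0.5758, -0.1546, 0.1311]
ee_rot: [[0.006, 0.939, 0.345], [-0.001, 0.345, -0.939], [-1.0, 0.005, 0.003]]
contact_force: [-5.9, 0.9, 24.3]
finger_gap: 0.017
```

View pics/k1.png

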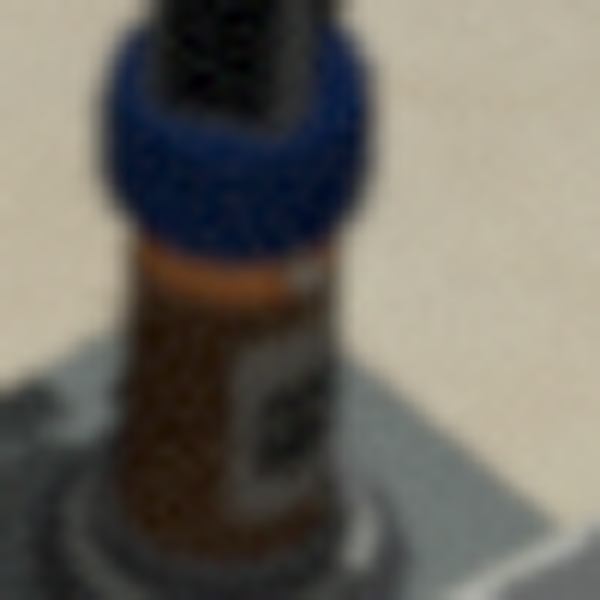

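At 24 N the TCP moved only 0.1 mm, so the cap is hard home and the platform is on its stop. In k1 no white neck shows under the rim. The tab at (308,278) and the code at (293,425) sit at the same offset from the axis as right after the turn, so the label still faces the window. Handing in while holding.

```bash
python3 - <<'E'
from h import *
o=env.get_obs();print(o['time'],o['position'],o['contact_force'],o['finger_gap'])
print(env.hand_in())
E
```

```text
19.05 [ 0.57578681 -0.15461131  0.13111637] [-5.64062498  2.46980898 23.23589706] 0.0169970283602017
the job is handed in; nothing more can be done
None
```

I turned the vial about 54° counter-clockwise to face the scanner window, then pressed the middle-sized blue cap onto its neck. The job was handed in at about 19 s with the cap still held down at about 23 N.

**Label:** after the turn, the index tab and the code in the scene camera both put the label within about 2° of the window; a rougher reading in the top camera agreed. The picture taken while pressing shows the same offsets, so the cap did not turn the vial.

**Cap and platform:** raising the push from 19 N to 24 N moved the cap only 0.1 mm. That is above the 17 N the beads can hold, so I take the cap as home and the platform as on its bottom stop. The pictures show the vial sunk about 6 mm, with no white neck visible under the rim.

**What stayed uncertain or disagreed:**
- I did not see the click as a clear force peak. It fits the lowering step between 15.1 and 15.7 s, where the force fell from 5 N to about 0.
- Image estimates of the rim ran from about 8 to 13.5 mm below the neck's top, all short of the nominal 16 mm. The cameras' bias and blur are about that large, so I relied on the force check.
- The grip on the cap's knob read 17 to 18 mm, where 20 mm was expected.
- A sideways force of about 6 N remained while pressing.

I did not check the beaker, moulds or forceps in a picture at the end. The gripper was only ever lowered at the vial and at the cap.

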